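# Sweep the nuts off the bench seat

### The job

Sweep the three loose hex nuts along the bench seat and over its left-hand end so that all three drop into the grey parts tray standing there. Push them along gently with the closed fingertips; do not pinch, pick up or carry them. Leave the tall round bush, the bolt, the offcut, the square and the tape measure where they are.

Things in the scene. Friction and masses are not known exactly. Their poses are not given: they have to be found in the camera images.
- seat: Fixed bench seat: two ribbed brown decking boards side by side, running along y, on square steel tubes. Its top is in effect one flat surface 77 mm above the table (ribs and seam are level). Origin on the table, z = 0; in its own frame the top spans x -150..150 mm, y -260..190 mm. The left-hand end, over which the nuts go, is the edge at y = +190 mm. Yaw within 7 degrees of 0.
- tray: Fixed open grey sheet-steel tray on the table, its near rim tucked 8 mm under the overhanging left-hand end of the seat, axes parallel to the seat's. Outer size 250 (its x) x 130 (y) x 40 mm high, walls and floor 3 mm. Origin at the centre of its underside, at y = +247 mm and x within 25 mm of 0 in the seat's frame.
- nut1: Loose plain steel hex nut, 30 mm across the flats (35 over the corners), 18 mm high, hole about 20 mm, about 65 g, lying flat on the seat. Origin at its centre (9 mm above its underside), z along the hole; its yaw is arbitrary. See the bush for where the nuts lie.
- nut2: Loose plain steel hex nut, 30 mm across the flats (35 over the corners), 18 mm high, hole about 20 mm, about 65 g, lying flat on the seat. Origin at its centre (9 mm above its underside), z along the hole; its yaw is arbitrary. See the bush for where the nuts lie.
- nut3: Loose plain steel hex nut, 30 mm across the flats (35 over the corners), 18 mm high, hole about 20 mm, about 65 g, lying flat on the seat. Origin at its centre (9 mm above its underside), z along the hole; its yaw is arbitrary. See the bush for where the nuts lie.
- bush: Loose plain steel round bush (narrow tube), 23 mm outside, 12 mm bore, 32 mm high, standing on end on the seat among the flat six-sided nuts. Nuts and bush lie in four lanes along the seat, one each, in any order: lanes near seat x = -84, -28, 28 and 84 mm, seat y -85 to 20 mm. Origin at the centre of its underside. To be left alone.
- bolt: Loose steel bolt standing upside down on its round head near the seat's far long edge (seat x about 133 mm, seat y 20 to 120 mm): head 26 mm across, shank 12 mm, 32 mm high in all. Origin at the centre of its underside. To be left alone.
- offcut: Loose brown board offcut 70 x 40 x 27 mm (x, y, z) lying near the right-hand end of the seat. Origin at the centre of its underside. To be left alone.
- square: Loose try square lying near the right-hand end of the seat: dark wood stock 18 x 100 x 14 mm (x, y, z) centred on the origin, and a 28 mm wide steel blade that runs from it to +x, 119 mm from the origin at its end, 3 mm thick, flat on the seat, its centre line at y = -36 mm. Origin at the centre of the stock's underside. To be left alone.
- tape: Loose black tape measure 75 x 70 x 40 mm lying on the table right of the seat. Origin at the centre of its underside. To be left alone.

How it is judged:
By the outcome, as a careful person would: the job done as asked, in the order asked, and still so for the second after the job is handed in, with the robot touching nothing.
It also fails if it takes over 64 s, if anything falls off the work surface, if the arm or the gripper's body presses on something with over 40 N, if the wrist force passes 120 N, or if a joint passes its speed limit or range.

### The arm

A 6-joint arm with a two-finger parallel gripper is mounted at the origin on the work surface. World frame = base frame: x ahead of the robot, y to its left, z up, the work surface at z = 0. Lengths are in m, angles in degrees, forces in N, time in s.
With the tool pointing down it reaches from about 0.4 to 0.825 m from the base axis. Payload 7 kg.
Tool frame: the origin (TCP) lies between the finger pads; the fingertips stand 19 mm ahead of it and the grasp point (between the pads) is the TCP; z points along the fingers, y is the line along which they close (so a half turn about z gives the same grasp; the last joint's range is limited). The gripper opens to 88 mm and grips with 3 to 60 N. Pads are 19 mm wide; open, the fingers measure 130 mm over their backs; the gripper's body (78 mm by 193 mm) begins 47 mm behind the grasp point.
Start: joints at [88.7, 20.546, 0.682, 0, -70.136, -16.507], TCP at [0.206, 0.643, 0.21] pointing down, gripper open.
Joint ranges: [-176.03, 176.03], [-82.01, 121.73], [-58.28, 71.71], [-173.87, 95.51], [-174.79, -0.11], [-173.66, 173.66]. Speed limits (degrees/s): [136.94, 136.94, 172.46, 180, 180, 180].

### API

Orientations are given as [roll, pitch, yaw] about the fixed x, y, z axes, in that order (R = Rz(yaw) Ry(pitch) Rx(roll)).
In Python, from plant import get_obs, snapshot, close_job, spot_in, spot_point gives the robot as it stands.
- The arm moves only by the tool play_rows, never from a script. Its argument "plan" is a list of rows, each a list of 6 numbers: the shift along the tool's x, y, z in cm, then the turn, a rotation vector about the tool's x, y, z in degrees. A call has 1 to 20 rows; each row shifts and turns the commanded pose from where the row before left it, along the tool's axes as they then stand; what a row does not reach is not made up. A row lasts 1/12 s, in which the tool goes at most 41.7 mm and 7.16 degrees, less where a joint would pass 70% of its speed; a pose out of reach is approached as far as the arm can. A call is refused whole if a number of a shift passes 4.17 or a number of a turn 7.16, either way. A call with a gripper value outside its range is refused whole. "grip" is the finger opening in cm, from 0 to 8.76, set as the call begins (left out, the last holds). The fingers move at their own pace and stop on an object; the grip force is fixed at half the most. Time passes only in rows, so rows that do not move let the fingers close. It gives the time, the measured TCP pose, the force, the opening and the grip force at its end, in the units of the state.
- get_obs(): the state, without advancing time (a new reading comes with each control period).
- snapshot(name): name is "scene" or "top" or "wrist"; returns a dict with "frame" (400x640x3 uint8, red, green, blue), "fx", "fy", "cx", "cy" (pixels), "k1" (the pictures are not rectified: a ray, as slopes to the right and down, at radius r is drawn at 1 + k1 r^2 times it, then the intrinsics apply), "position" and "attitude" of the camera in the world. Camera axes: x right, y down, z forward; pixel columns grow to the right and rows downward; lengths in m; the calibration is good to about 2 mm. A picture is of the moment at which its call begins. There is no depth.
- close_job(): hands the job in; it is judged then, once.
Trained networks look in the newest picture that a camera, given by its name, has taken for a name from the list of things; names that differ only in an ending like _2 or _b are one class to them, and where a whole thing is asked for, a point or a joint stands for the part that bears it (a point fixed in the world has none). Each returns a list of dicts, best first, with "score" (0 to 1); they miss things now and then, are a little off and sometimes report something else, mostly with a low value. They report only what shows in the picture. A call takes as long as a camera call.
- spot_in(camera, thing): "position" ([x, y, z] in m, in world coordinates, good to about 4 mm: the middle of the surface that is visible of it).
- spot_point(camera, thing): "position" ([x, y, z] in m, in world coordinates, good to about 4 mm: a listed point, or the origin of a listed thing).
The state is a dict: "clock": time; "joint_pos": joint angles; "qvel": joint speeds; "tau": joint torques, N m; "tool_pos": TCP position; "orientation": TCP orientation; "force": force on the tool from outside, world axes, zero at the start; "moment": the same for the moment, N m; "opening": finger opening in m; "gripper_force": force on a finger pad.
Only numpy, scipy, OpenCV 4.12 (cv2) and the standard library are available. Lean on these libraries where they do the work, as an engineer would, in place of code of your own. Each camera call takes 0.05 s, during which the arm holds its last target. There are 200 camera calls.

## Working session

There is one attempt and no reset: what is moved stays moved. The work goes in short steps, Python scripts to look and compute and a tool call to move; the robot and the scene stay as the last step left them, time stands still between calls to the robot, and variables do not carry over. Pictures are saved under pics/ and viewed, at most 10 in all, crops included, and the job is handed in when it is done.

Besides the shell and the picture viewer there is one more tool, called after "Request:" as name(argument=value, ...), one argument or row to a line, values as JSON. play_rows: Moves the arm, as the interface text tells. Its arguments: {"type":"object","properties":{"plan":{"type":"array","items":{"type":"array","items":{"type":"number"}}},"grip":{"type":"number"}},"required":["plan"]}

```bash
mkdir -p pics; cat > h.py <<'E'
import numpy as np, cv2
from plant import *
def save(c,n):
    s=snapshot(c); cv2.imwrite(f'pics/{n}.png',s['frame'][:,:,::-1]); return s
E
python3 - <<'E'
from h import *
o=get_obs(); print(o['clock'],o['tool_pos'],o['orientation'],o['opening'])
for c in ['scene','top']:
    s=save(c,c+'0'); print(c,s['position'],s['attitude'],s['fx'],s['k1'])
    for t in ['nut1','bush','bolt','offcut','square','tape','seat','tray']:
        for r in spot_point(c,t)[:4]: print(t,np.round(r['position'],4),round(r['score'],2))
E
```

```text
0.0 [0.2062971  0.64214964 0.20902156] [ 1.79904015e+02 -8.92411589e-03 -1.78140748e+01] 0.08753775454311725
scene [1.47699669 0.00568108 0.79178792] [-126.19988085   -0.32313915   96.13795339] 485.4296092019934 -0.002770819406767393
nut1 [ 0.4515 -0.026   0.0852] 0.6
nut1 [ 0.6285 -0.0969  0.0861] 0.52
nut1 [ 0.5164 -0.0692  0.0879] 0.43
bush [ 0.5724 -0.0616  0.0751] 0.72
bolt [0.6726 0.0508 0.0785] 0.69
offcut [ 0.4341 -0.2344  0.0756] 0.57
square [ 0.5417 -0.2145  0.0788] 0.71
tape [ 0.4123 -0.4723  0.0022] 0.7
tape [ 0.5697 -0.058   0.0758] 0.2
seat [ 0.5407 -0.0148  0.0021] 0.57
tray [ 0.5672  0.2319 -0.0051] 0.59
top [ 0.41172543 -0.10104533  1.53427619] [-175.95974936   -0.24765348  -91.19835611] 514.6871304263422 0.0582866374923079
nut1 [ 0.513  -0.0635  0.0844] 0.63
nut1 [ 0.6247 -0.0925  0.0813] 0.62
nut1 [ 0.4551 -0.0261  0.0829] 0.42
bush [ 0.4331 -0.2346  0.0753] 0.47
bush [ 0.5714 -0.0601  0.0762] 0.41
bolt [0.6729 0.045  0.0765] 0.39
offcut [ 0.4337 -0.2359  0.0775] 0.78
square [ 0.54   -0.2127  0.0781] 0.61
tape [ 0.4092 -0.4756  0.001 ] 0.71
seat [ 0.5391 -0.0152 -0.0035] 0.9
tray [5.656e-01 2.349e-01 2.000e-04] 0.64
```

View pics/scene0.png

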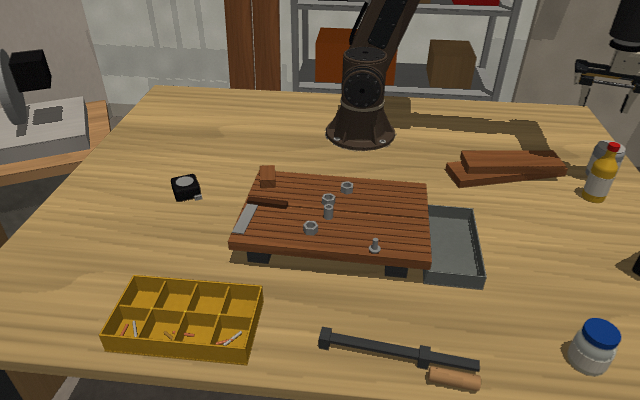

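View pics/top0.png

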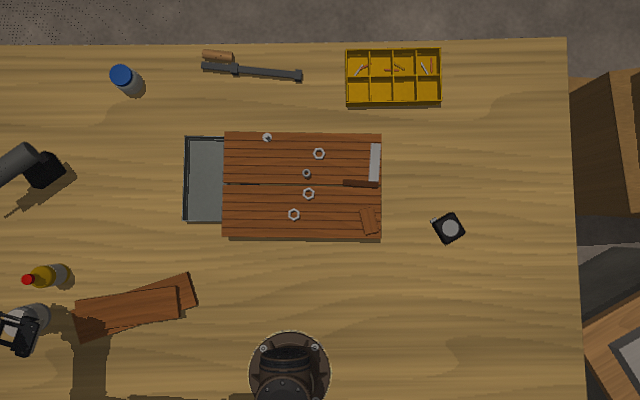

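Scene picture: nuts at (346,187), (328,200) and (310,228), bush at (328,212), bolt at (375,245), tray at (455,245). Top picture: nuts at (293,214), (308,193) and (319,154), bush at (306,173), seat corners (222,131), (381,134), (381,242) and (222,237), tray on the left. The network reports match these, except one false "bush" at the offcut. Next I get the seat yaw.

```bash
cat >> h.py <<'E'
from scipy.spatial.transform import Rotation as R
def world(s,px,z):
    u=(np.array(px,float)-[s['cx'],s['cy']])/[s['fx'],s['fy']]; d=u.copy()
    for _ in range(20): d=u/(1+s['k1']*(d@d))
    v=R.from_euler('xyz',s['attitude'],degrees=True).apply([*d,1]); p=np.array(s['position'])
    return p+v*(z-p[2])/v[2]
E
python3 - <<'E'
from h import *
s=save('top','top1')
im=s['frame'].astype(int)
m=((im[:,:,0]-im[:,:,2]>35)&(im[:,:,0]<175)).astype(np.uint8)
m[:120]=0;m[250:]=0;m[:,:215]=0;m[:,390:]=0
m=cv2.morphologyEx(m,cv2.MORPH_CLOSE,np.ones((9,9)))
# seat: clearest on far edge and left end; refine via mask rows/cols
c=[world(s,p,.077) for p in [(222,131),(381,134),(381,242),(222,237)]]
print(np.round(c,4))
for a,b in [(1,0),(2,3)]:
    d=c[b]-c[a]; print('yaw',np.degrees(np.arctan2(-d[0],d[1])),np.linalg.norm(d))
d=c[0]-c[3]; print('yaw',np.degrees(np.arctan2(d[1],d[0])),np.linalg.norm(d)); print('ctr',np.mean(c,0))
for n,p in dict(A=(293.5,214.5),B=(308.5,193.5),C=(319,153.5)).items(): print(n,np.round(world(s,p,.09),4))
for n,p in dict(t1=(185,136),t2=(183,220)).items(): print(n,np.round(world(s,p,.04),4))
E
```

```text
[[ 0.6968  0.1779  0.077 ]
 [ 0.6793 -0.2756  0.077 ]
 [ 0.3719 -0.2668  0.077 ]
 [ 0.3955  0.1801  0.077 ]]
yaw -2.208606748897381 0.45384781487576076
yaw -3.022570455623573 0.44756806541594285
yaw -0.42244636546526293 0.30123946141152685
ctr [ 0.53588192 -0.04610488  0.077     ]
A [ 0.4541 -0.0224  0.09  ]
B [ 0.5122 -0.0655  0.09  ]
C [ 0.6249 -0.0973  0.09  ]
t1 [0.6911 0.2923 0.04  ]
t2 [0.4465 0.2987 0.04  ]
```

```bash
python3 - <<'E'
import cv2
i=cv2.imread('pics/top0.png')[115:250,175:395]
cv2.imwrite('pics/crop.png',cv2.resize(i,None,fx=3.6,fy=3.6,interpolation=cv2.INTER_CUBIC))
E
```

```text
(no output)
```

View pics/crop.png

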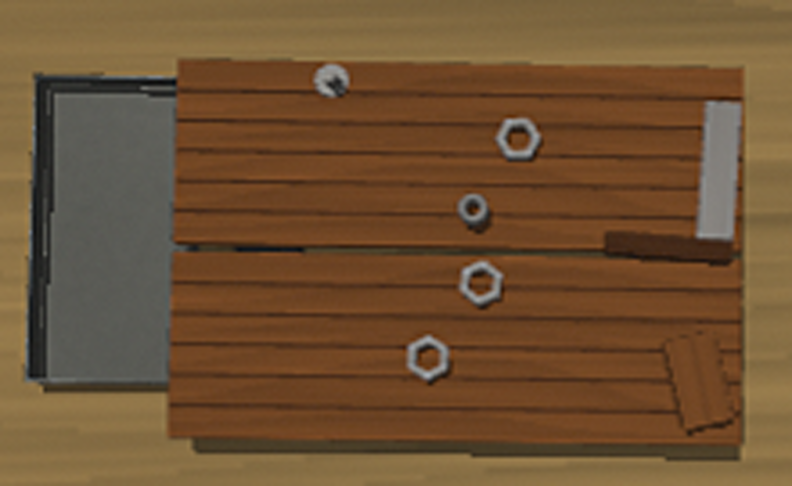

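The crop shows nuts at (519,138), (481,284) and (428,358), the bush at (473,209) and the bolt at (331,80). The tray ends at about row 380, just beyond nut A's lane, so I'll push A diagonally inward. Nut C will also go slightly inward, to clear the bolt.

```bash
cat >> h.py <<'E'
def rows(p,yaw,n):
    o=get_obs(); p0=np.array(o['tool_pos']); r0=R.from_euler('xyz',o['orientation'],degrees=True); r1=R.from_euler('xyz',[180,0,yaw],degrees=True)
    v=(r0.inv()*r1).as_rotvec()/n; P=p0; r=r0
    for i in range(n):
        d=(np.array(p)-P)/(n-i); s=np.round(r.inv().apply(d)*100,2); t=np.round(np.degrees(v),2)
        print([*map(float,s),*map(float,t)],end=',\n'); P=P+r.apply(s/100); r=r*R.from_rotvec(np.radians(t))
E
python3 -c "
from h import *
rows([.48,.30,.209],-99,13)"
```

```text
[2.81, 1.87, 0.01, 0.0, -0.0, 6.25],
[3.0, 1.55, 0.01, 0.0, -0.0, 6.25],
[3.15, 1.21, 0.01, 0.0, -0.0, 6.25],
[3.26, 0.86, 0.01, 0.0, -0.0, 6.25],
[3.33, 0.5, 0.01, 0.0, -0.0, 6.25],
[3.37, 0.14, 0.01, 0.0, -0.0, 6.25],
[3.36, -0.23, 0.0, 0.0, -0.0, 6.25],
[3.32, -0.59, 0.01, 0.0, -0.0, 6.25],
[3.24, -0.95, 0.0, 0.0, -0.0, 6.25],
[3.11, -1.3, 0.01, 0.0, -0.0, 6.25],
[2.95, -1.63, 0.0, 0.0, -0.0, 6.25],
[2.76, -1.94, 0.01, 0.0, -0.0, 6.25],
[2.53, -2.24, 0.0, 0.0, -0.0, 6.25],
```

Request:
play_rows(
  plan=[
    [2.8,1.9,0,0,0,6.25],
    [3.0,1.55,0,0,0,6.25],
    [3.15,1.2,0,0,0,6.25],
    [3.25,0.85,0,0,0,6.25],
    [3.35,0.5,0,0,0,6.25],
    [3.35,0.15,0,0,0,6.25],
    [3.35,-0.25,0,0,0,6.25],
    [3.3,-0.6,0,0,0,6.25],
    [3.25,-0.95,0,0,0,6.25],
    [3.1,-1.3,0,0,0,6.25],
    [2.95,-1.65,0,0,0,6.25],
    [2.75,-1.95,0,0,0,6.25],
    [2.55,-2.25,0,0,0,6.25],
  ],
  grip=0,
)

```text
clock: 2.03
tool_pos: [0.4812, 0.2989, 0.2103]
orientation: [-180.0, 0.0, -99.4]
force: [0.7, 0.3, 0.5]
opening: 0.0065
gripper_force: 0.0
```

```bash
python3 -c "
from h import *
rows([.447,-.063,.150],-99,12)"
```

```text
[3.02, -0.21, 0.5, -0.0, 0.0, -0.03],
[3.02, -0.21, 0.5, -0.0, 0.0, -0.03],
[3.02, -0.21, 0.5, -0.0, 0.0, -0.03],
[3.02, -0.2, 0.5, -0.0, 0.0, -0.03],
[3.02, -0.2, 0.5, -0.0, 0.0, -0.03],
[3.02, -0.2, 0.5, -0.0, 0.0, -0.03],
[3.03, -0.2, 0.5, -0.0, 0.0, -0.03],
[3.02, -0.2, 0.5, -0.0, 0.0, -0.03],
[3.03, -0.2, 0.5, -0.0, 0.0, -0.03],
[3.02, -0.19, 0.5, -0.0, 0.0, -0.03],
[3.03, -0.19, 0.51, -0.0, 0.0, -0.03],
[3.03, -0.19, 0.5, -0.0, 0.0, -0.03],
```

Request:
play_rows(
  plan=[
    [3,-0.2,0.5,0,0,0],
    [3,-0.2,0.5,0,0,0],
    [3,-0.2,0.5,0,0,0],
    [3,-0.2,0.5,0,0,0],
    [3,-0.2,0.5,0,0,0],
    [3,-0.2,0.5,0,0,0],
    [3,-0.2,0.5,0,0,0],
    [3,-0.2,0.5,0,0,0],
    [3,-0.2,0.5,0,0,0],
    [3,-0.2,0.5,0,0,0],
    [3,-0.2,0.5,0,0,0],
    [3.2,-0.2,0.5,0,0,0],
    [0,0,0,0,0,0],
    [0,0,0,0,0,0],
  ],
)

```text
clock: 3.2
tool_pos: [0.4466, -0.0624, 0.1499]
orientation: [180.0, -0.0, -99.2]
force: [0.5, 0.3, 0.4]
opening: 0.0001
gripper_force: 0.0
```

```bash
python3 - <<'E'
from h import *
save('wrist','w0')
for t in ['nut1','bush']:
    for r in spot_point('wrist',t)[:4]: print(t,np.round(r['position'],4),round(r['score'],2))
E
```

```text
nut1 [ 0.6271 -0.0987  0.0881] 0.76
nut1 [ 0.511  -0.067   0.0869] 0.58
```

View pics/w0.png

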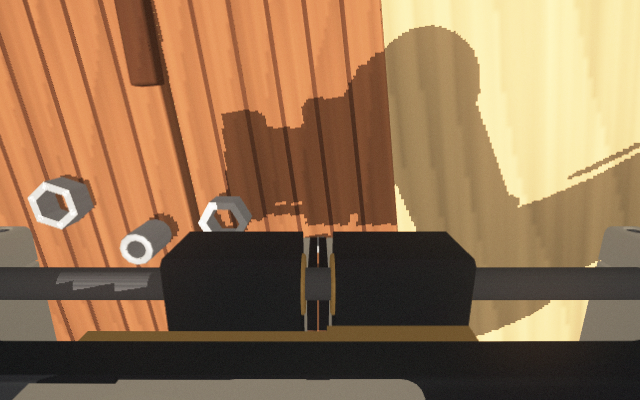

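The wrist view looks backwards: C at (60,203), bush at (140,245), B at (222,215), and nut A hidden under the gripper. Nothing lies below the fingertips, so I descend and start pushing A.

Request:
play_rows(
  plan=[
    [0,0,0.9,0,0,0],
    [0,0,0.9,0,0,0],
    [0,0,0.9,0,0,0],
    [0,0,0.9,0,0,0],
    [0,0,0.8,0,0,0],
    [0,0,0.5,0,0,0],
    [0,0,0,0,0,0],
    [-0.3,0,0,0,0,0],
    [-0.5,0,0,0,0,0],
    [-0.5,0,0,0,0,0],
    [-0.5,0,0,0,0,0],
    [-0.5,0,0,0,0,0],
    [-0.6,0,0,0,0,0],
    [-0.6,0,0,0,0,0],
    [-0.6,0,0,0,0,0],
    [-0.6,0,0,0,0,0],
    [-0.6,0,0,0,0,0],
    [-0.6,0,0,0,0,0],
    [-0.6,0,0,0,0,0],
    [-0.6,0,0,0,0,0],
  ],
)

```text
clock: 5.02
tool_pos: [0.4583, 0.0097, 0.1009]
orientation: [180.0, -0.0, -99.1]
force: [1.4, 0.6, -0.7]
opening: 0.0007
gripper_force: 0.0
```

```bash
python3 - <<'E'
from h import *
for c in ['scene','top']:
  save(c,c+'2')
  for t in ['nut1']:
    for r in spot_point(c,t)[:4]: print(t,np.round(r['position'],4),round(r['score'],2))
i=cv2.imread('pics/scene2.png')[150:300,220:500]
cv2.imwrite('pics/crop2.png',cv2.resize(i,None,fx=2.8,fy=2.8,interpolation=cv2.INTER_CUBIC))
E
```

```text
nut1 [ 0.5126 -0.0673  0.0898] 0.63
nut1 [ 0.4546 -0.024   0.0838] 0.56
nut1 [ 0.6268 -0.0973  0.0894] 0.55
nut1 [ 0.6272 -0.0937  0.0825] 0.61
nut1 [ 0.4552 -0.021   0.0839] 0.55
nut1 [ 0.5101 -0.0637  0.0832] 0.37
```

View pics/crop2.png

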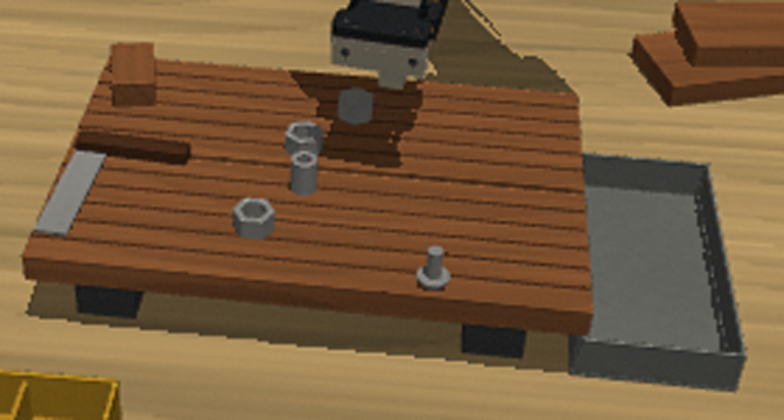

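In the crop, nut A at (355,105) is still in place. The fingertip at (393,87) appears to be hovering above the seat, having passed over the nut. I'll measure the real tip height.

```bash
python3 - <<'E'
from h import *
from scipy.optimize import brentq
s=snapshot('scene')
for px in [(220+393/2.8,150+88/2.8),(220+400/2.8,150+86/2.8)]:
    z=brentq(lambda z:world(s,px,z)[0]-.4675,.0,.3); print(np.round(world(s,px,z),4))
i=cv2.imread('pics/scene2.png')[150:200,330:390]
cv2.imwrite('pics/crop3.png',cv2.resize(i,None,fx=9,fy=9,interpolation=cv2.INTER_CUBIC))
E
```

```text
[0.4675 0.0113 0.1138]
[0.4675 0.0173 0.1165]
```

View pics/crop3.png

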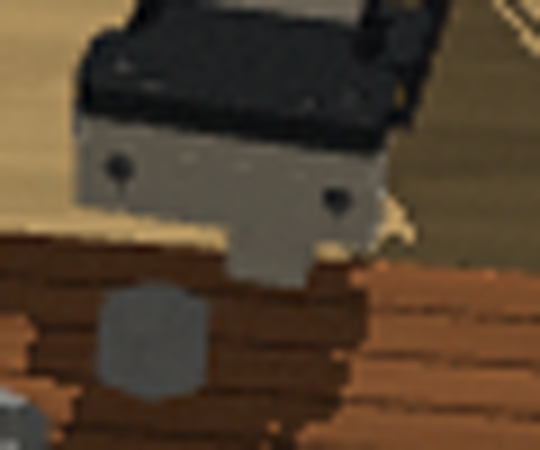

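The tip really does stand about 30 mm higher than nominal (z≈0.115), so it passed over the nut without touching it. I go back along the same line and lower in steps, watching the force.

Request:
play_rows(
  plan=[
    [1,0,0,0,0,0],
    [1.2,0,0,0,0,0],
    [1.2,0,0,0,0,0],
    [1.2,0,0,0,0,0],
    [1.2,0,0,0,0,0],
    [1,0,0,0,0,0],
    [0.6,0,0,0,0,0],
    [0,0,0.2,0,0,0],
    [0,0,0.2,0,0,0],
    [0,0,0.2,0,0,0],
    [0,0,0.2,0,0,0],
    [0,0,0,0,0,0],
  ],
)

```text
clock: 6.27
tool_pos: [0.4463, -0.0637, 0.0924]
orientation: [180.0, -0.0, -99.0]
force: [-0.1, -0.2, 0.2]
opening: 0.0
gripper_force: 0.0
```

```bash
python3 - <<'E'
from h import *
s=save('scene','s4'); print(get_obs()['force'],get_obs()['opening'])
t=save('top','t4')
i=cv2.resize(cv2.imread('pics/s4.png')[140:220,300:380],None,fx=5,fy=5,interpolation=cv2.INTER_CUBIC)
j=cv2.resize(cv2.imread('pics/t4.png')[165:245,255:335],None,fx=5,fy=5,interpolation=cv2.INTER_CUBIC)
cv2.imwrite('pics/crop4.png',np.hstack([i,j]))
E
```

```text
[-0.16983567 -0.86417698  0.05239808] 0.0002832461486690327
```

View pics/crop4.png

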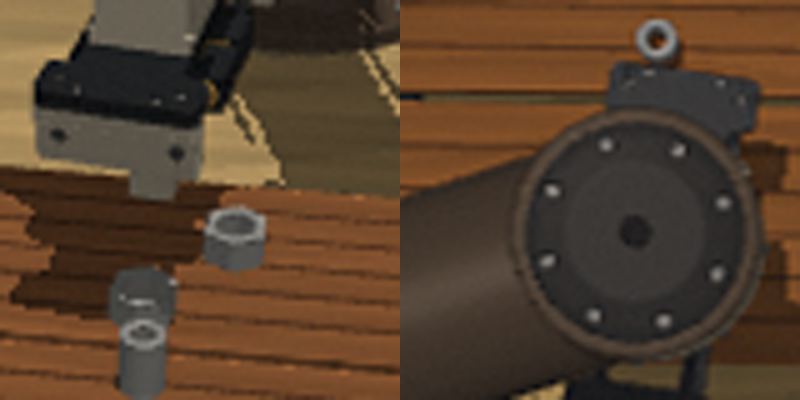

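Left crop: tip bottom at (155,197), nut A at (235,240), no contact yet. Right crop: the gripper hides A, and the bush at (655,40) is clear of the body.

```bash
python3 - <<'E'
from h import *
from scipy.optimize import brentq
s=snapshot('scene')
for x in (.4463,.4563,.467):
    px=(300+155/5,140+197/5); px=(331,179.4)
    z=brentq(lambda z:world(s,px,z)[0]-x,.0,.3); print(x,np.round(world(s,px,z),4))
E
```

```text
0.4463 [ 0.4463 -0.0636  0.1   ]
0.4563 [ 0.4563 -0.0629  0.1067]
0.467 [ 0.467  -0.0622  0.1139]
```

Request:
play_rows(
  plan=[
    [0,0,0.2,0,0,0],
    [0,0,0.2,0,0,0],
    [0,0,0.2,0,0,0],
    [0,0,0,0,0,0],
  ],
)

```text
clock: 6.75
tool_pos: [0.4462, -0.064, 0.0865]
orientation: [180.0, -0.0, -99.1]
force: [0.6, 0.2, 0.2]
opening: 0.0003
gripper_force: 0.0
```

```bash
python3 - <<'E'
from h import *
from scipy.optimize import brentq
s=snapshot('scene')
cv2.imwrite('pics/s5.png',s['frame'][:,:,::-1])
for px in [(309,171.5),(340,175.5)]:
  for x in (.47,.50,.543):
    z=brentq(lambda z:world(s,px,z)[0]-x,.0,.3); print('at t4 pose',x,np.round(world(s,px,z),4))
E
```

```text
at t4 pose 0.47 [ 0.47   -0.1173  0.1353]
at t4 pose 0.5 [ 0.5    -0.1136  0.1548]
at t4 pose 0.543 [ 0.543  -0.1084  0.1829]
at t4 pose 0.47 [ 0.47   -0.0399  0.1293]
at t4 pose 0.5 [ 0.5    -0.0386  0.149 ]
at t4 pose 0.543 [ 0.543  -0.0366  0.1773]
```

Request:
play_rows(
  plan=[
    [0,0,0.2,0,0,0],
    [0,0,0.2,0,0,0],
    [0,0,0,0,0,0],
  ],
)

```text
clock: 7.05
tool_pos: [0.4463, -0.064, 0.0826]
orientation: [180.0, -0.0, -99.1]
force: [-0.8, -0.2, -0.4]
opening: 0.0006
gripper_force: 0.0
```

Request:
play_rows(
  plan=[
    [0,0,0.2,0,0,0],
    [0,0,0.2,0,0,0],
    [0,0,0,0,0,0],
  ],
)

```text
clock: 7.3
tool_pos: [0.4463, -0.064, 0.0786]
orientation: [180.0, -0.0, -99.1]
force: [0.5, 0.6, 0.7]
opening: 0.0004
gripper_force: 0.0
```

Request:
play_rows(
  plan=[
    [0,0,0.2,0,0,0],
    [0,0,0.2,0,0,0],
    [0,0,0,0,0,0],
  ],
)

```text
clock: 7.55
tool_pos: [0.4463, -0.064, 0.0745]
orientation: [180.0, -0.0, -99.1]
force: [0.4, -0.9, -0.0]
opening: 0.0007
gripper_force: 0.0
```

```bash
python3 - <<'E'
from h import *
s=save('scene','s6'); print(get_obs()['force'],get_obs()['opening'])
i=cv2.resize(cv2.imread('pics/s6.png')[145:225,280:400],None,fx=6,fy=6,interpolation=cv2.INTER_CUBIC)
cv2.imwrite('pics/crop6.png',i)
E
```

```text
[-1.12404455 -0.71339218  0.72613535] 0.0004340160979392242
```

View pics/crop6.png

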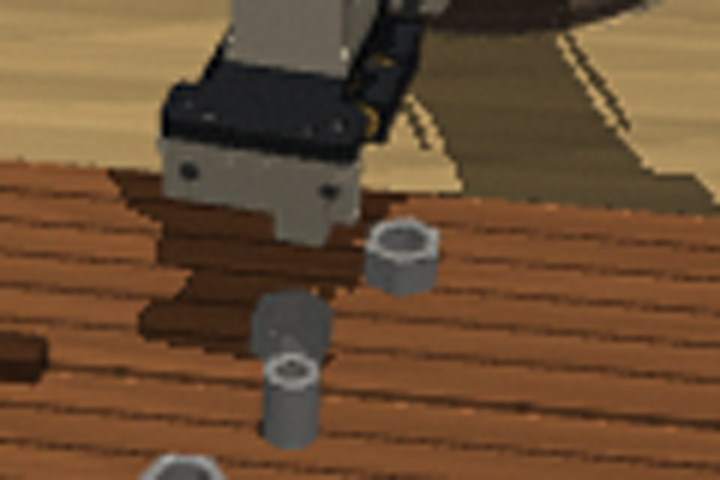

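Tip bottom is now at (300,243), nut A at (402,255), so the tip is still about 10–15 mm above the seat. Lowering further.

Request:
play_rows(
  plan=[
    [0,0,0.2,0,0,0],
    [0,0,0.2,0,0,0],
    [0,0,0,0,0,0],
  ],
)

```text
clock: 7.85
tool_pos: [0.4463, -0.064, 0.0706]
orientation: [180.0, -0.0, -99.1]
force: [0.0, -0.4, -1.1]
opening: 0.0002
gripper_force: 0.0
```

Request:
play_rows(
  plan=[
    [0,0,0.15,0,0,0],
    [0,0,0.15,0,0,0],
    [0,0,0,0,0,0],
  ],
)

```text
clock: 8.1
tool_pos: [0.4464, -0.064, 0.0677]
orientation: [180.0, -0.0, -99.1]
force: [-0.1, 0.5, -0.1]
opening: 0.0005
gripper_force: 0.0
```

Request:
play_rows(
  plan=[
    [0,0,0.15,0,0,0],
    [0,0,0.15,0,0,0],
    [0,0,0,0,0,0],
  ],
)

```text
clock: 8.35
tool_pos: [0.4464, -0.064, 0.0647]
orientation: [180.0, -0.0, -99.1]
force: [-0.3, -0.8, 0.1]
opening: 0.0003
gripper_force: 0.0
```

Request:
play_rows(
  plan=[
    [0,0,0.15,0,0,0],
    [0,0,0.15,0,0,0],
    [0,0,0,0,0,0],
  ],
)

```text
clock: 8.6
tool_pos: [0.4464, -0.064, 0.0617]
orientation: [180.0, -0.0, -99.1]
force: [-1.1, 0.3, 0.3]
opening: 0.0006
gripper_force: 0.0
```

Request:
play_rows(
  plan=[
    [0,0,0.1,0,0,0],
    [0,0,0,0,0,0],
  ],
)

```text
clock: 8.77
tool_pos: [0.4465, -0.064, 0.0608]
orientation: [180.0, -0.0, -99.1]
force: [0.6, 0.0, 0.1]
opening: 0.0001
gripper_force: 0.0
```

Request:
play_rows(
  plan=[
    [0,0,0.1,0,0,0],
    [0,0,0,0,0,0],
  ],
)

```text
clock: 8.93
tool_pos: [0.4466, -0.064, 0.0607]
orientation: [-180.0, -0.0, -99.0]
force: [-4.3, 1.5, 10.5]
opening: 0.0006
gripper_force: 5.1
```

```bash
python3 - <<'E'
from h import *
s=save('scene','s7'); print(get_obs()['force'],get_obs()['tool_pos'])
i=cv2.resize(cv2.imread('pics/s7.png')[145:225,280:400],None,fx=6,fy=6,interpolation=cv2.INTER_CUBIC)
cv2.imwrite('pics/crop7.png',i)
E
```

```text
[-4.52926532  1.20147131 10.3312616 ] [ 0.44660958 -0.06399781  0.0606811 ]
```

View pics/crop7.png

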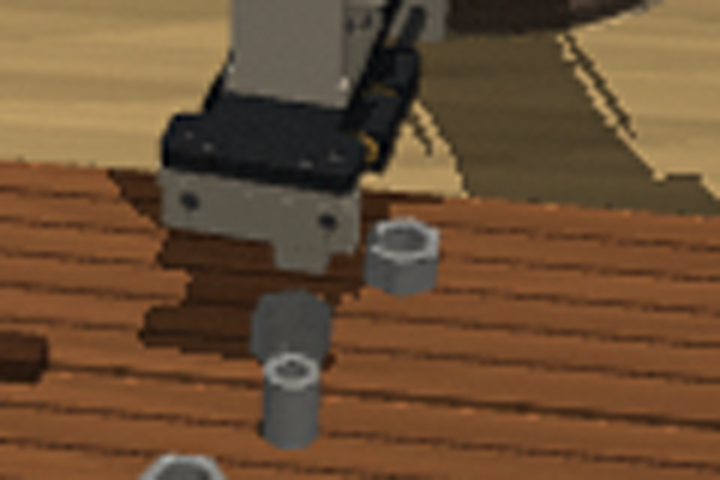

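Tip touches the seat (10 N) at TCP z 0.0607, so the fingertip is 16 mm above the reported TCP, a 35 mm offset in z only. The tip is at (305,270), behind nut A at (402,255). I raise 5 mm and push.

Request:
play_rows(
  plan=[
    [0,0,-0.3,0,0,0],
    [0,0,-0.3,0,0,0],
    [-0.5,0,0,0,0,0],
    [-0.5,0,0,0,0,0],
    [-0.4,0,0,0,0,0],
    [-0.4,0,0,0,0,0],
    [-0.5,0,0,0,0,0],
    [-0.6,0,0,0,0,0],
    [-0.6,0,0,0,0,0],
    [-0.6,0,0,0,0,0],
    [-0.6,0,0,0,0,0],
    [-0.6,0,0,0,0,0],
    [-0.6,0,0,0,0,0],
    [-0.6,0,0,0,0,0],
    [-0.6,0,0,0,0,0],
    [-0.6,0,0,0,0,0],
    [-0.6,0,0,0,0,0],
    [-0.6,0,0,0,0,0],
    [-0.6,0,0,0,0,0],
    [-0.6,0,0,0,0,0],
  ],
)

```text
clock: 10.65
tool_pos: [0.4625, 0.0364, 0.066]
orientation: [180.0, -0.0, -99.1]
force: [-0.2, -0.1, -0.3]
opening: 0.0005
gripper_force: 0.1
```

```bash
python3 - <<'E'
from h import *
for c in ['scene','top','wrist']:
  save(c,c+'8')
  for t in ['nut1','bush']:
    for r in spot_point(c,t)[:4]: print(c,t,np.round(r['position'],4),round(r['score'],2))
E
```

```text
scene nut1 [ 0.6308 -0.0962  0.0855] 0.74
scene nut1 [0.4693 0.0594 0.0883] 0.69
scene nut1 [ 0.5131 -0.069   0.0873] 0.44
scene bush [ 0.5685 -0.0589  0.0732] 0.5
top nut1 [ 0.6299 -0.0911  0.0826] 0.41
top bush [ 0.5723 -0.0613  0.0782] 0.42
wrist nut1 [ 0.511  -0.0659  0.0836] 0.95
wrist bush [ 0.5744 -0.0615  0.0767] 0.92
```

Nut A is moving with the finger, and the network puts it at (0.469, 0.059). Continuing over the edge.

Request:
play_rows(
  plan=[
    [-0.6,0,0,0,0,0],
    [-0.8,0,0,0,0,0],
    [-0.8,0,0,0,0,0],
    [-0.8,0,0,0,0,0],
    [-0.8,0,0,0,0,0],
    [-0.8,0,0,0,0,0],
    [-0.8,0,0,0,0,0],
    [-0.8,0,0,0,0,0],
    [-0.8,0,0,0,0,0],
    [-0.8,0,0,0,0,0],
    [-0.8,0,0,0,0,0],
    [-0.8,0,0,0,0,0],
    [-0.7,0,0,0,0,0],
    [-0.6,0,0,0,0,0],
    [-0.6,0,0,0,0,0],
    [-0.6,0,0,0,0,0],
    [-0.6,0,0,0,0,0],
    [-0.6,0,0,0,0,0],
    [-0.6,0,0,0,0,0],
    [-0.6,0,0,0,0,0],
  ],
)

```text
clock: 12.77
tool_pos: [0.4851, 0.1776, 0.066]
orientation: [-180.0, 0.0, -99.1]
force: [-0.1, -0.2, 0.1]
opening: 0.0005
gripper_force: 0.0
```

Request:
play_rows(
  plan=[
    [-0.5,0,0,0,0,0],
    [0,0,0,0,0,0],
    [0,0,0,0,0,0],
    [0,0,-1,0,0,0],
    [0,0,-2,0,0,0],
    [0,0,-2,0,0,0],
    [0,0,-1,0,0,0],
    [0,0,0,0,0,0],
  ],
)

```text
clock: 13.43
tool_pos: [0.4872, 0.1827, 0.129]
orientation: [-179.8, 0.2, -99.0]
force: [0.2, -0.1, -0.5]
opening: 0.0007
gripper_force: 0.0
```

```bash
python3 - <<'E'
from h import *
for c in ['scene','top','wrist']:
  save(c,c+'9')
  for t in ['nut1']:
    for r in spot_point(c,t)[:4]: print(c,t,np.round(r['position'],4),round(r['score'],2))
print('to B'); rows([.5105,-.105,.125],-94,17)
E
```

```text
scene nut1 [ 0.63   -0.0977  0.0893] 0.61
scene nut1 [0.4963 0.22   0.0109] 0.55
scene nut1 [ 0.5141 -0.0659  0.0866] 0.43
top nut1 [ 0.6279 -0.0939  0.0822] 0.6
top nut1 [ 0.5129 -0.0627  0.0851] 0.43
wrist nut1 [0.4982 0.2228 0.012 ] 0.93
to B
[1.64, -0.41, 0.0, 0.0, -0.0, -0.3],
[1.64, -0.4, 0.0, 0.0, -0.0, -0.3],
[1.65, -0.4, 0.0, 0.0, -0.0, -0.3],
[1.65, -0.39, 0.0, 0.0, -0.0, -0.3],
[1.65, -0.38, 0.0, 0.0, -0.0, -0.3],
[1.65, -0.37, 0.0, 0.0, -0.0, -0.3],
[1.65, -0.36, 0.0, 0.0, -0.0, -0.3],
[1.65, -0.35, 0.0, 0.0, -0.0, -0.3],
[1.66, -0.34, 0.0, 0.0, -0.0, -0.3],
[1.66, -0.33, 0.0, 0.0, -0.0, -0.3],
[1.66, -0.33, 0.01, 0.0, -0.0, -0.3],
[1.66, -0.32, 0.0, 0.0, -0.0, -0.3],
[1.66, -0.31, 0.01, 0.0, -0.0, -0.3],
[1.67, -0.3, 0.0, 0.0, -0.0, -0.3],
[1.67, -0.29, 0.01, 0.0, -0.0, -0.3],
[1.67, -0.28, 0.0, 0.0, -0.0, -0.3],
[1.66, -0.27, 0.01, 0.0, -0.0, -0.3],
```

Nut A is in the tray at (0.497, 0.221, 0.011), seen by two cameras. Next is nut B.

Request:
play_rows(
  plan=[
    [1.65,-0.4,0,0,0,-0.3],
    [1.65,-0.4,0,0,0,-0.3],
    [1.65,-0.4,0,0,0,-0.3],
    [1.65,-0.4,0,0,0,-0.3],
    [1.65,-0.4,0,0,0,-0.3],
    [1.65,-0.35,0,0,0,-0.3],
    [1.65,-0.35,0,0,0,-0.3],
    [1.65,-0.35,0,0,0,-0.3],
    [1.65,-0.35,0,0,0,-0.3],
    [1.65,-0.35,0,0,0,-0.3],
    [1.65,-0.35,0,0,0,-0.3],
    [1.65,-0.3,0,0,0,-0.3],
    [1.65,-0.3,0,0,0,-0.3],
    [1.65,-0.3,0,0,0,-0.3],
    [1.65,-0.3,0,0,0,-0.3],
    [1.65,-0.3,0,0,0,-0.3],
    [1.75,-0.25,0,0,0,-0.3],
    [0,0,0,0,0,0],
    [0,0,0,0,0,0],
  ],
)

```text
clock: 15.32
tool_pos: [0.5108, -0.1052, 0.1252]
orientation: [179.9, -0.0, -94.1]
force: [-0.3, -0.3, -0.9]
opening: 0.0001
gripper_force: 0.0
```

Request:
play_rows(
  plan=[
    [0,0,1,0,0,0],
    [0,0,1.2,0,0,0],
    [0,0,1.2,0,0,0],
    [0,0,1.2,0,0,0],
    [0,0,0.9,0,0,0],
    [0,0,0.4,0,0,0],
    [0,0,0,0,0,0],
    [-0.5,0,0,0,0,0],
    [-0.5,0,0,0,0,0],
    [-0.4,0,0,0,0,0],
    [-0.4,0,0,0,0,0],
    [-0.5,0,0,0,0,0],
    [-0.6,0,0,0,0,0],
    [-0.6,0,0,0,0,0],
    [-0.6,0,0,0,0,0],
    [-0.6,0,0,0,0,0],
    [-0.6,0,0,0,0,0],
    [-0.6,0,0,0,0,0],
    [-0.6,0,0,0,0,0],
    [-0.6,0,0,0,0,0],
  ],
)

```text
clock: 16.98
tool_pos: [0.5162, -0.0331, 0.067]
orientation: [-180.0, 0.0, -94.0]
force: [0.1, -0.1, 0.7]
opening: 0.0008
gripper_force: 0.2
```

Request:
play_rows(
  plan=[
    [-0.6,0,0,0,0,0],
    [-0.7,0,0,0,0,0],
    [-0.7,0,0,0,0,0],
    [-0.7,0,0,0,0,0],
    [-0.7,0,0,0,0,0],
    [-0.7,0,0,0,0,0],
    [-0.7,0,0,0,0,0],
    [-0.7,0,0,0,0,0],
    [-0.7,0,0,0,0,0],
    [-0.7,0,0,0,0,0],
    [-0.7,0,0,0,0,0],
    [-0.7,0,0,0,0,0],
  ],
)

```text
clock: 17.98
tool_pos: [0.5219, 0.0498, 0.0669]
orientation: [180.0, 0.0, -94.0]
force: [-0.2, -1.2, -0.2]
opening: 0.0002
gripper_force: 0.1
```

```bash
python3 - <<'E'
from h import *
for c in ['scene','wrist']:
  save(c,c+'10')
  for t in ['nut1','bush','bolt']:
    for r in spot_point(c,t)[:4]: print(c,t,np.round(r['position'],4),round(r['score'],2))
E
```

```text
scene nut1 [0.4937 0.2218 0.0133] 0.72
scene nut1 [ 0.6284 -0.0972  0.087 ] 0.47
scene nut1 [0.5197 0.0754 0.0862] 0.43
scene bush [ 0.57   -0.0577  0.0721] 0.64
scene bush [0.5236 0.0747 0.0883] 0.47
scene bolt [0.6753 0.0535 0.0762] 0.67
wrist bush [ 0.5751 -0.0579  0.0762] 0.65
wrist bolt [ 5.383e-01 -1.120e-02 -3.000e-04] 0.32
```

Request:
play_rows(
  plan=[
    [-0.6,0,0,0,0,0],
    [-0.7,0,0,0,0,0],
    [-0.7,0,0,0,0,0],
    [-0.7,0,0,0,0,0],
    [-0.7,0,0,0,0,0],
    [-0.7,0,0,0,0,0],
    [-0.7,0,0,0,0,0],
    [-0.7,0,0,0,0,0],
    [-0.7,0,0,0,0,0],
    [-0.7,0,0,0,0,0],
    [-0.7,0,0,0,0,0],
    [-0.7,0,0,0,0,0],
    [-0.7,0,0,0,0,0],
    [-0.6,0,0,0,0,0],
    [-0.6,0,0,0,0,0],
    [-0.6,0,0,0,0,0],
    [-0.6,0,0,0,0,0],
    [-0.6,0,0,0,0,0],
    [-0.6,0,0,0,0,0],
    [-0.6,0,0,0,0,0],
  ],
)

```text
clock: 20.05
tool_pos: [0.531, 0.1814, 0.0669]
orientation: [180.0, 0.0, -94.0]
force: [0.4, 0.5, -0.0]
opening: 0.0007
gripper_force: 0.0
```

Request:
play_rows(
  plan=[
    [0,0,0,0,0,0],
    [0,0,0,0,0,0],
    [0,0,-1,0,0,0],
    [0,0,-2,0,0,0],
    [0,0,-2,0,0,0],
    [0,0,-1,0,0,0],
    [0,0,0,0,0,0],
  ],
)

```text
clock: 20.63
tool_pos: [0.5325, 0.1814, 0.1302]
orientation: [-179.8, 0.2, -94.0]
force: [0.1, -0.4, 0.1]
opening: 0.0007
gripper_force: 0.0
```

```bash
python3 - <<'E'
from h import *
for c in ['scene','top','wrist']:
  save(c,c+'11')
  for t in ['nut1']:
    for r in spot_point(c,t)[:4]: print(c,t,np.round(r['position'],4),round(r['score'],2))
rows([.6325,-.138,.129],-85,19)
E
```

```text
scene nut1 [0.5282 0.215  0.0143] 0.68
scene nut1 [ 0.631  -0.099   0.0887] 0.67
scene nut1 [0.4958 0.2225 0.0128] 0.41
top nut1 [ 0.6286 -0.0946  0.0845] 0.54
wrist nut1 [0.4977 0.2262 0.0119] 0.69
wrist nut1 [0.5266 0.2155 0.0136] 0.56
[1.63, -0.65, -0.01, 0.0, -0.0, -0.47],
[1.64, -0.64, -0.02, 0.0, -0.0, -0.47],
[1.65, -0.62, -0.01, 0.0, -0.0, -0.47],
[1.65, -0.61, -0.02, 0.0, -0.0, -0.47],
[1.65, -0.6, -0.01, 0.0, -0.0, -0.47],
[1.66, -0.58, -0.02, 0.0, -0.0, -0.47],
[1.66, -0.57, -0.01, 0.0, -0.0, -0.47],
[1.67, -0.56, -0.02, 0.0, -0.0, -0.47],
[1.67, -0.54, -0.01, 0.0, -0.0, -0.47],
[1.68, -0.53, -0.02, 0.0, -0.0, -0.47],
[1.68, -0.52, -0.01, 0.0, -0.0, -0.47],
[1.69, -0.5, -0.02, 0.0, -0.0, -0.47],
[1.69, -0.49, -0.01, 0.0, -0.0, -0.47],
[1.7, -0.47, -0.02, 0.0, -0.0, -0.47],
[1.7, -0.46, -0.01, 0.0, -0.0, -0.47],
[1.7, -0.45, -0.02, 0.0, -0.0, -0.47],
[1.71, -0.43, -0.01, 0.0, -0.0, -0.47],
[1.71, -0.42, -0.02, 0.0, -0.0, -0.47],
[1.71, -0.41, -0.01, 0.0, -0.0, -0.47],
```

B is in the tray too, at (0.528, 0.215). Now C.

Request:
play_rows(
  plan=[
    [1.65,-0.65,0,0,0,-0.47],
    [1.65,-0.65,0,0,0,-0.47],
    [1.65,-0.6,0,0,0,-0.47],
    [1.65,-0.6,0,0,0,-0.47],
    [1.65,-0.6,0,0,0,-0.47],
    [1.65,-0.6,0,0,0,-0.47],
    [1.65,-0.55,0,0,0,-0.47],
    [1.65,-0.55,0,0,0,-0.47],
    [1.65,-0.55,0,0,0,-0.47],
    [1.7,-0.55,0,0,0,-0.47],
    [1.7,-0.5,0,0,0,-0.47],
    [1.7,-0.5,0,0,0,-0.47],
    [1.7,-0.5,0,0,0,-0.47],
    [1.7,-0.45,0,0,0,-0.47],
    [1.7,-0.45,0,0,0,-0.47],
    [1.7,-0.45,0,0,0,-0.47],
    [1.7,-0.45,0,0,0,-0.47],
    [1.7,-0.4,0,0,0,-0.47],
    [1.7,-0.4,0,0,0,-0.47],
    [0,0,0,0,0,0],
  ],
)

```text
clock: 22.6
tool_pos: [0.6327, -0.14, 0.1257]
orientation: [179.9, -0.0, -85.1]
force: [0.1, -0.3, -0.3]
opening: 0.0
gripper_force: 0.0
```

Request:
play_rows(
  plan=[
    [0,0,1,0,0,0],
    [0,0,1.2,0,0,0],
    [0,0,1.2,0,0,0],
    [0,0,1.2,0,0,0],
    [0,0,0.9,0,0,0],
    [0,0,0.4,0,0,0],
    [0,0,0,0,0,0],
    [-0.6,0,0,0,0,0],
    [-0.6,0,0,0,0,0],
    [-0.4,0,0,0,0,0],
    [-0.4,0,0,0,0,0],
    [-0.5,0,0,0,0,0],
    [-0.6,0,0,0,0,0],
    [-0.6,0,0,0,0,0],
    [-0.6,0,0,0,0,0],
    [-0.6,0,0,0,0,0],
    [-0.6,0,0,0,0,0],
    [-0.6,0,0,0,0,0],
    [-0.6,0,0,0,0,0],
    [-0.6,0,0,0,0,0],
  ],
)

```text
clock: 24.27
tool_pos: [0.6262, -0.0642, 0.0679]
orientation: [180.0, 0.0, -85.0]
force: [0.7, -0.2, -0.3]
opening: 0.0008
gripper_force: 0.2
```

```bash
python3 - <<'E'
from h import *
for c in ['scene','wrist']:
  save(c,c+'12')
  for t in ['nut1','bush','bolt']:
    for r in spot_point(c,t)[:4]: print(c,t,np.round(r['position'],4),round(r['score'],2))
E
```

```text
scene nut1 [0.4926 0.2227 0.0106] 0.67
scene nut1 [ 0.6309 -0.0405  0.0873] 0.65
scene nut1 [0.5314 0.2144 0.0154] 0.42
scene bolt [0.6714 0.0511 0.0752] 0.52
```

C sits a few mm right of the finger's centre line, so I back off slightly, shift 3 mm and go on.

Request:
play_rows(
  plan=[
    [0.4,0,0,0,0,0],
    [0.3,-0.15,0,0,0,0],
    [0,-0.2,0,0,0,0],
    [-0.4,0,0,0,0,0],
    [-0.4,0,0,0,0,0],
    [-0.5,0,0,0,0,0],
    [-0.6,0,0,0,0,0],
    [-0.6,0,0,0,0,0],
    [-0.6,0,0,0,0,0],
    [-0.6,0,0,0,0,0],
    [-0.6,0,0,0,0,0],
    [-0.6,0,0,0,0,0],
    [-0.6,0,0,0,0,0],
    [-0.6,0,0,0,0,0],
  ],
)

```text
clock: 25.83
tool_pos: [0.625, -0.0101, 0.068]
orientation: [180.0, -0.0, -85.0]
force: [0.3, -0.4, 0.4]
opening: 0.0002
gripper_force: 0.1
```

```bash
python3 - <<'E'
from h import *
for c in ['scene','wrist']:
  save(c,c+'13')
  for t in ['nut1','bush','bolt']:
    for r in spot_point(c,t)[:4]: print(c,t,np.round(r['position'],4),round(r['score'],2))
E
```

```text
scene nut1 [0.4967 0.223  0.0103] 0.57
scene nut1 [0.5288 0.2115 0.013 ] 0.44
scene nut1 [0.6263 0.0147 0.0886] 0.41
scene bush [ 0.5705 -0.0577  0.0773] 0.58
scene bush [ 0.5396 -0.2147  0.0761] 0.29
scene bolt [0.6735 0.0503 0.0783] 0.42
wrist bush [ 0.5735 -0.0618  0.078 ] 0.98
```

Request:
play_rows(
  plan=[
    [-0.6,0,0,0,0,0],
    [-0.7,0,0,0,0,0],
    [-0.7,0,0,0,0,0],
    [-0.7,0,0,0,0,0],
    [-0.7,0,0,0,0,0],
    [-0.7,0,0,0,0,0],
    [-0.7,0,0,0,0,0],
    [-0.7,0,0,0,0,0],
    [-0.7,0,0,0,0,0],
    [-0.7,0,0,0,0,0],
    [-0.7,0,0,0,0,0],
    [-0.7,0,0,0,0,0],
    [-0.7,0,0,0,0,0],
    [-0.7,0,0,0,0,0],
  ],
)

```text
clock: 27.4
tool_pos: [0.6166, 0.0866, 0.068]
orientation: [-180.0, 0.0, -85.0]
force: [0.0, 0.8, -0.9]
opening: 0.0005
gripper_force: 0.1
```

```bash
python3 - <<'E'
from h import *
for c in ['scene']:
  save(c,c+'14')
  for t in ['nut1','bolt']:
    for r in spot_point(c,t)[:4]: print(c,t,np.round(r['position'],4),round(r['score'],2))
E
```

```text
scene nut1 [0.6163 0.11   0.0881] 0.58
scene nut1 [0.5313 0.2141 0.0152] 0.55
scene nut1 [0.4929 0.2227 0.0125] 0.5
scene bolt [0.6745 0.0501 0.0775] 0.68
```

Request:
play_rows(
  plan=[
    [-0.6,0,0,0,0,0],
    [-0.7,0,0,0,0,0],
    [-0.7,0,0,0,0,0],
    [-0.7,0,0,0,0,0],
    [-0.7,0,0,0,0,0],
    [-0.7,0,0,0,0,0],
    [-0.6,0,0,0,0,0],
    [-0.6,0,0,0,0,0],
    [-0.6,0,0,0,0,0],
    [-0.6,0,0,0,0,0],
    [-0.6,0,0,0,0,0],
    [-0.6,0,0,0,0,0],
    [-0.6,0,0,0,0,0],
    [-0.6,0,0,0,0,0],
    [-0.6,0,0,0,0,0],
  ],
)

```text
clock: 28.8
tool_pos: [0.6083, 0.1811, 0.0679]
orientation: [180.0, -0.0, -85.0]
force: [-0.0, 0.4, -0.3]
opening: 0.0005
gripper_force: 0.0
```

Request:
play_rows(
  plan=[
    [0,0,0,0,0,0],
    [0,0,0,0,0,0],
    [0,0,-1,0,0,0],
    [0,0,-2,0,0,0],
    [0,0,-3,0,0,0],
    [0,0,-3,0,0,0],
    [0,0,-3,0,0,0],
    [0,0,-2,0,0,0],
    [0,0,0,0,0,0],
    [0,0,0,0,0,0],
  ],
)

```text
clock: 29.63
tool_pos: [0.6091, 0.1805, 0.2103]
orientation: [-179.8, 0.1, -85.1]
force: [1.1, -0.0, -1.4]
opening: 0.0004
gripper_force: 0.0
```

```bash
python3 - <<'E'
from h import *
for c in ['scene','top','wrist']:
  save(c,c+'15')
  for t in ['nut1','bush','bolt','offcut','square','tape']:
    for r in spot_point(c,t)[:3]: print(c,t,np.round(r['position'],3),round(r['score'],2))
i=cv2.resize(cv2.imread('pics/scene15.png')[150:300,220:500],None,fx=2.8,fy=2.8,interpolation=cv2.INTER_CUBIC)
cv2.imwrite('pics/crop15.png',i)
E
```

```text
scene nut1 [0.531 0.217 0.016] 0.61
scene nut1 [0.614 0.215 0.016] 0.48
scene nut1 [0.495 0.22  0.013] 0.45
scene bush [ 0.571 -0.059  0.076] 0.61
scene offcut [ 0.432 -0.234  0.077] 0.91
scene square [ 0.541 -0.211  0.078] 0.57
scene tape [ 0.408 -0.474  0.002] 0.96
top nut1 [0.527 0.218 0.012] 0.63
top nut1 [0.497 0.225 0.011] 0.61
top bush [ 0.574 -0.056  0.077] 0.43
top bolt [0.675 0.046 0.075] 0.49
top offcut [ 0.433 -0.236  0.077] 0.65
top square [ 0.538 -0.213  0.08 ] 0.79
top tape [ 0.41  -0.472  0.002] 0.67
wrist nut1 [0.497 0.224 0.011] 0.95
wrist nut1 [0.528 0.217 0.013] 0.72
wrist nut1 [0.609 0.213 0.016] 0.67
wrist bolt [0.677 0.052 0.078] 0.86
```

View pics/crop15.png

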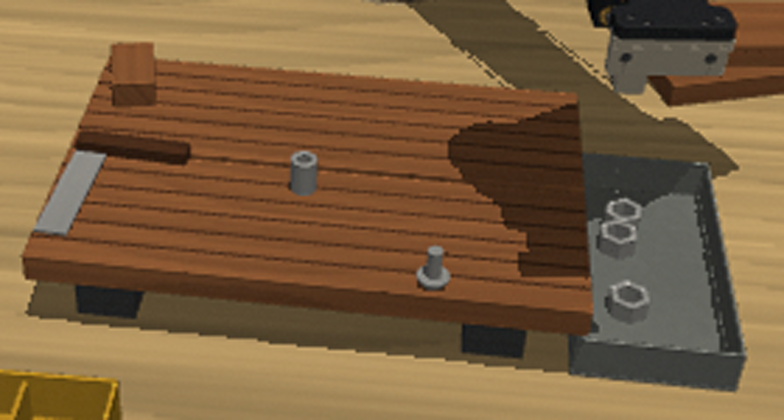

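The crop shows all three nuts in the tray at (623,212), (617,238) and (628,300). The bush (303,172), bolt (433,268), offcut and square are where they were, and the robot is clear. Handing in.

```bash
python3 -c "
from plant import *
print(close_job())"
```

```text
the job is handed in; nothing more can be done
None
```

All three nuts were pushed over the left-hand end into the grey tray, the bush, bolt, offcut, square and tape measure were left where they stood, and the job was handed in at about 30 s; no verdict was shown.

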